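# Take the carver's glue press apart

### The job

The glue has set, so take the press stack apart from the top down, one piece at a time: stand the round knobbed weight upright on the cork disc, lay the steel block flat on the rubber mat, lay the dark caul squarely across the two bearers of the drying rest, and lay the striped glued blank on the carving board, in line between its two cleats. Set every piece down gently in the middle of its place, let go of it, and leave the small jar of wax where it stands.

Things in the scene. Friction and masses are not known exactly. Their poses are not given: they have to be found in the camera images.
- weight_c (a point): Bright steel weight, on top of the stack at the start: upright cylinder 40 mm in diameter and 38 mm tall, with a neck and a knob (22 mm diameter) above it, 58 mm tall over all, about 0.4 kg. The point lies on its axis, half-way up the whole height (29 mm above its underside, so still on the cylinder). z is up along its axis; x and y mean nothing (round).
- block_c (a point): Dark steel block, second in the stack: 70 mm (its x) by 44 mm (its y) by 28 mm high (z), about 0.6 kg. The point is its centre, 14 mm above its underside.
- caul_c (a point): Caul, a plain dark wooden pressing block, third in the stack: 110 mm (its x) by 54 mm (its y) by 24 mm high (z), about 0.12 kg. The point is its centre, 12 mm above its underside.
- blank_c (a point): Glued blank, bottom of the stack: pale wooden block with a darker stripe round its sides, 150 mm (its x) by 64 (its y) by 36 high (z), about 0.25 kg. The point is its centre, 18 mm above its underside. It lies on a bare fixed white board 166 by 96 mm, 12 mm thick. The four pieces are roughly centred on one another, long sides nearly parallel.
- cork_top (a point): Round cork disc 96 mm in diameter, 8 mm thick, flat, fixed to the bench: place of the round weight. The point is the centre of its upper face; z is up.
- mat_top (a point): Square grey rubber mat 100 by 100 mm, 6 mm thick, flat, fixed to the bench: place of the steel block. The point is the centre of its upper face; x and y run along its sides.
- rest_top (a point): Drying rest, fixed: dark base 112 mm (x) by 90 (y), 6 thick, with two pale parallel bearers on it, each 16 mm wide (x), 90 long (y), 18 high, 72 mm apart centre to centre along x. Place of the caul, whose long side (x) goes along the rest's x, either way round, bridging both. The point is midway between the bearers, level with their upper faces (24 mm above the bench; open below it).
- board_top (a point): Carving board, fixed: pale wooden board 200 mm (x) by 96 (y), 12 thick, with a dark cleat across each end, 15 mm wide (x), standing 12 mm above the board; 170 mm clear between the cleats, long sides open. Place of the glued blank, whose long side (x) goes along the board's x, either way round. The point is the centre of the board's upper face.
- jar_c (a point): Small upright lidded jar of wax, 54 mm in diameter and 75 mm tall, loose on the bench among the places. The point is its centre, half-way up. Not to be moved.

How it is judged:
By the outcome, as a careful person would: the job done as asked, in the order asked, and still so for the second after the job is handed in, with the robot touching nothing.
It also fails if it takes over 141 s, if anything falls off the work surface, if the arm or the gripper's body presses on something with over 40 N, if the wrist force passes 120 N, or if a joint passes its speed limit or range.

### The arm

A 6-joint arm with a two-finger parallel gripper is mounted at the origin on the work surface. World frame = base frame: x ahead of the robot, y to its left, z up, the work surface at z = 0. Lengths are in mm, angles in rad, forces in N, time in s.
With the tool pointing down it reaches from about 350 to 975 mm from the base axis. Payload 7.1 kg.
Tool frame: the origin (TCP) lies at the very end of the fingers, on their centre line; the grasp point (between the pads) lies ctrl.hold_point_z behind it (ctrl.hold_point_z is the distance from the TCP to the grasp point, in mm); z points along the fingers, y is the direction in which the jaws open and shut (so a half turn about z gives the same grasp; the last joint's range is limited). The gripper opens to 88 mm and grips with 3 to 60 N. Pads are 20 mm wide; open, the fingers measure 115 mm over their backs; the gripper's body (75 mm by 178 mm) begins 61 mm behind the grasp point.
Start: joints at [1.093, 0.423, 1.63, -0, 1.089, -0.019], TCP at [276.763, 560.363, 222.675] pointing down, gripper open.
Joint ranges: [-3, 3], [-0.9, 2.11], [0.09, 2.58], [-1.31, 4.45], [0.11, 2.69], [-2.54, 2.54]. Speed limits (rad/s): [2.39, 2.39, 3.01, 3.14, 3.14, 3.14].

### API

Orientations are given as [roll, pitch, yaw] about the fixed x, y, z axes, in that order (R = Rz(yaw) Ry(pitch) Rx(roll)).
In Python, from plant import ctrl, camera, camera_model gives the robot as it stands.
- The arm moves only by the shell command python3 -m creep 'ROWS' [OPENING]. ROWS is a JSON object of lists of equal length, an entry for each row: "xyz": the shift along the tool's x, y, z as a fraction of full scale, a list of three; "delta_rot": the turn, a rotation vector about the tool's x, y, z as a fraction of full scale, a list of three. In form: {"xyz": [[tx, ty, tz], ...], "delta_rot": [[ax, ay, az], ...]}. A call has 1 to 12 rows; each row is the pose to reach, as a shift and turn from the pose commanded when the call began, along the tool's axes at that moment, turning the shorter way round; what a row does not reach only later rows make up. Full scale, the value 1, is 150 mm for a shift and 360 degrees for a turn. A row lasts 1/8 s, in which the tool goes at most 62.5 mm and 10.7 degrees, less where a joint would pass 70% of its speed; a pose out of reach is approached as far as the arm can. A call with a number of a shift or a turn outside -1 to 1 is refused whole. A call with a gripper value outside its range is refused whole. OPENING is the gripper command: -1 is shut, 1 is fully open, values between are in proportion, set as the call begins (- or left out, the last holds). The fingers move at their own pace and stop on an object; the grip force is fixed at half the most. Time passes only in rows, so rows that repeat a pose let the fingers close. It gives the time, the measured TCP pose, the force and the opening at its end, in the units of the state.
- ctrl.get_state(): the state, without advancing time (a new reading comes with each control period).
- camera(name): name is "scene" or "top" or "wrist"; returns (picture, depth): 420x560x3 uint8, red, green, blue; 420x560 float32, mm along the optical axis (not along the pixel's ray), 0 where there is no reading.
- camera_model(name): a dict with "camera_matrix" (3x3 intrinsics, pixels), "D" ([k1, k2, p1, p2, k3] as OpenCV has them; the pictures are not rectified), "world_to_cam" (4x4, takes a point from world to camera coordinates). Camera axes: x right, y up, looking along -z (the intrinsics and any distortion apply to the point x, -y, -z); pixel columns grow to the right and rows downward; lengths in mm; the calibration is good to about 2 mm. A picture is of the moment at which its call begins: read the wrist's pose just before it. camera_model takes no time and is no camera call; for the wrist camera it gives the pose at the moment of the call.
- ctrl.hand_in(): hands the job in, once; it reports no verdict.
The state is a dict: "time": time; "joint_pos": joint angles; "joint_vel": joint speeds; "tau": joint torques, N m; "position": TCP position; "tool_rot": TCP orientation; "contact_force": force on the tool from outside, world axes, zero at the start; "wrist_torque": the same for the moment, N m; "width": finger opening in mm.
Only numpy, scipy, OpenCV 4.12 (cv2) and the standard library are available. Lean on these libraries where they do the work, as an engineer would, in place of code of your own. Each camera call takes 0.05 s, during which the arm holds its last target.

## Working session

There is one attempt and no reset: what is moved stays moved. The work goes in short steps, Python scripts to look and compute and a shell command to move; the robot and the scene stay as the last step left them, time stands still between calls to the robot, and variables do not carry over. Pictures are saved under pics/ and viewed, and the job is handed in when it is done.

```bash
ls; mkdir -p pics; python3 - <<'E'
from plant import ctrl,camera,camera_model
import cv2,json
s=ctrl.get_state();print(s,ctrl.hold_point_z)
for n in("scene","top","wrist"):
    m=camera_model(n);p,d=camera(n);print(n,m)
    cv2.imwrite(f"pics/{n}0.png",p[:,:,::-1])
    import numpy as np
    np.save(f"pics/{n}0d.npy",d)
E
```

```text
pics
{'time': 0.0, 'joint_pos': array([ 1.09302619e+00,  4.23825705e-01,  1.63068200e+00,  7.89713536e-06,
        1.08862073e+00, -1.89729753e-02]), 'joint_vel': array([-4.87027827e-04,  6.93548939e-05, -3.38504505e-04, -1.85549241e-04,
        1.79492293e-03,  1.03591734e-03]), 'tau': array([ 5.33165112e-04, -5.44638562e+01, -2.73660904e+01,  6.43395167e-02,
        2.27832247e-02, -2.00438521e-04]), 'position': array([276.49615807, 559.88879385, 221.91430113]), 'tool_rot': array([-3.14005728e+00, -3.61264590e-05,  2.68279179e+00]), 'contact_force': array([-0.02907194,  0.54056891,  0.1574034 ]), 'wrist_torque': array([ 0.01095018, -0.07159815,  0.00364918]), 'width': 87.88560044230273} 18.700000000000003
scene {'camera_matrix': array([[459.35875307,   0.        , 276.19427704],
       [  0.        , 459.35875307, 205.67612148],
       [  0.        ,   0.        ,   1.        ]]), 'D': array([0.00630055, 0.        , 0.        , 0.        , 0.        ]), 'world_to_cam': array([[ 8.12387425e-01,  5.82761571e-01, -2.03868217e-02,
        -4.27057402e+02],
       [-3.11401440e-01,  4.6
[... 757 characters left out ...]
     [ 0.00000000e+00,  0.00000000e+00,  0.00000000e+00,
         1.00000000e+00]])}
wrist {'camera_matrix': array([[319.33057122,   0.        , 282.46364252],
       [  0.        , 319.33057122, 207.7753424 ],
       [  0.        ,   0.        ,   1.        ]]), 'D': array([-0.05677413,  0.        ,  0.        ,  0.        ,  0.        ]), 'world_to_cam': array([[ 4.43279701e-01,  8.96382042e-01, -1.53051282e-03,
        -6.24108157e+02],
       [-8.60374383e-01,  4.24992836e-01, -2.81313011e-01,
         3.47809576e+01],
       [-2.51513474e-01,  1.26017161e-01,  9.59614843e-01,
        -3.91417063e+02],
       [ 0.00000000e+00,  0.00000000e+00,  0.00000000e+00,
         1.00000000e+00]])}
```

View pics/top0.png

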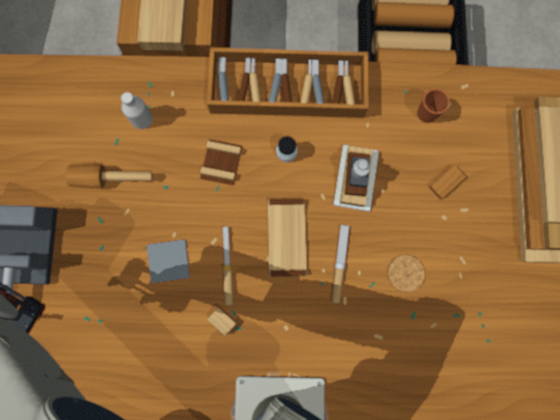

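View pics/scene0.png

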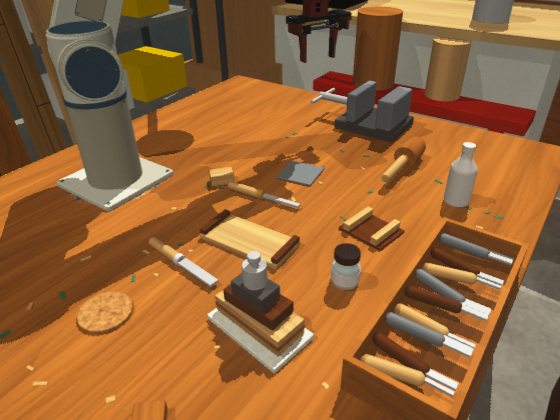

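View pics/wrist0.png

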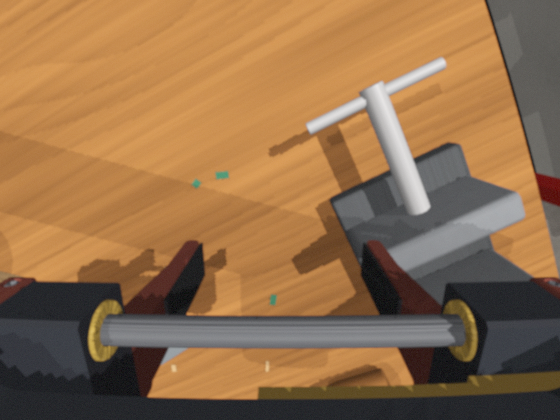

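```bash
cat > h.py <<'E'
import numpy as np,cv2
from plant import ctrl,camera,camera_model
from scipy.spatial.transform import Rotation as R
def ray(m,uv,z):
    uv=np.atleast_2d(np.array(uv,float))
    n=cv2.undistortPoints(uv[:,None],m["camera_matrix"],m["D"])[:,0]
    W=m["world_to_cam"];Rm=W[:3,:3];t=W[:3,3]
    c=-Rm.T@t; d=np.c_[n[:,0],-n[:,1],-np.ones(len(n))]@Rm
    return c+d*((z-c[2])/d[:,2])[:,None]
def cloud(m,d):
    v,u=np.nonzero(d>0)
    n=cv2.undistortPoints(np.c_[u,v].astype(float)[:,None],m["camera_matrix"],m["D"])[:,0]
    D=d[v,u]; P=np.c_[n[:,0]*D,-n[:,1]*D,-D]; W=m["world_to_cam"]
    return (P-W[:3,3])@W[:3,:3],u,v
def proj(m,P):
    W=m["world_to_cam"];c=np.atleast_2d(P)@W[:3,:3].T+W[:3,3]
    c=c*[1,-1,-1]
    return cv2.projectPoints(c,np.zeros(3),np.zeros(3),m["camera_matrix"],m["D"])[0][:,0]
E
python3 - <<'E'
from h import *
p=cv2.imread("pics/top0.png")
a=p[130:310,140:300];b=p[130:310,290:450]
cv2.imwrite("pics/top0a.png",np.vstack([cv2.resize(a,None,fx=3.3,fy=3.3,interpolation=2)]))
cv2.imwrite("pics/top0b.png",np.vstack([cv2.resize(b,None,fx=3.3,fy=3.3,interpolation=2)]))
m=camera_model("top");P,u,v=cloud(m,np.load("pics/top0d.npy"))
def z(name,u0,v0,u1,v1):
    k=(u>=u0)&(u<=u1)&(v>=v0)&(v<=v1);print(name,np.percentile(P[k,2],[5,50,95]).round(1))
z("bench",310,260,325,280);z("mat",155,250,180,275);z("board",275,215,300,255);z("cork",395,265,415,285)
# height map by color
H=np.zeros((420,560));H[v,u]=P[:,2]
hm=cv2.applyColorMap(np.clip(H*1.5,0,255).astype(np.uint8),cv2.COLORMAP_JET)[130:310,140:450]
cv2.imwrite("pics/hm.png",cv2.resize(hm,None,fx=2.5,fy=2.5,interpolation=0))
E
```

```text
bench [-4.   0.6  5.3]
mat [ 1.6  6.1 10.6]
board [ 7.9 12.5 17.1]
cork [ 4.1  8.8 13. ]
```

View pics/top0a.png

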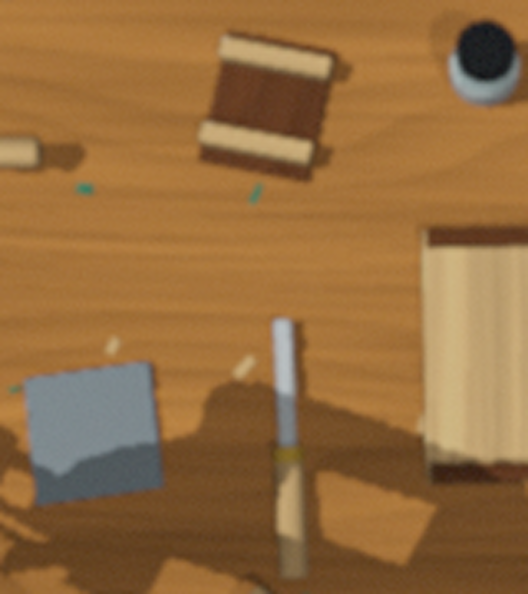

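View pics/top0b.png

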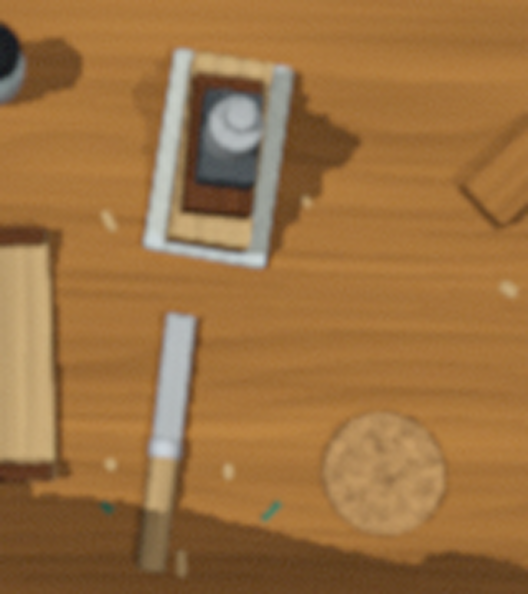

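View pics/hm.png

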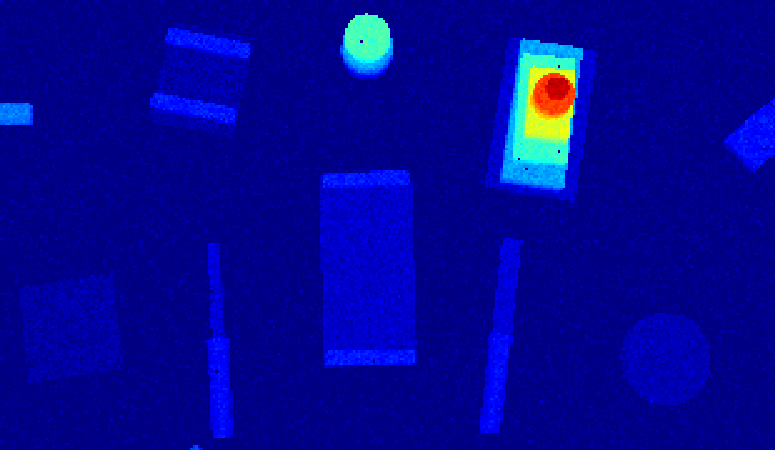

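```bash
python3 - <<'E'
from h import *
p=cv2.imread("pics/top0.png")
def crop(n,u0,v0,w,h,f):
    cv2.imwrite(f"pics/{n}.png",cv2.resize(p[v0:v0+h,u0:u0+w],None,fx=f,fy=f,interpolation=2))
crop("c_stack",325,135,65,85,7)
crop("c_board",255,185,65,100,6)
crop("c_rest",195,135,55,55,10)
E
```

```text
(no output)
```

View pics/c_stack.png

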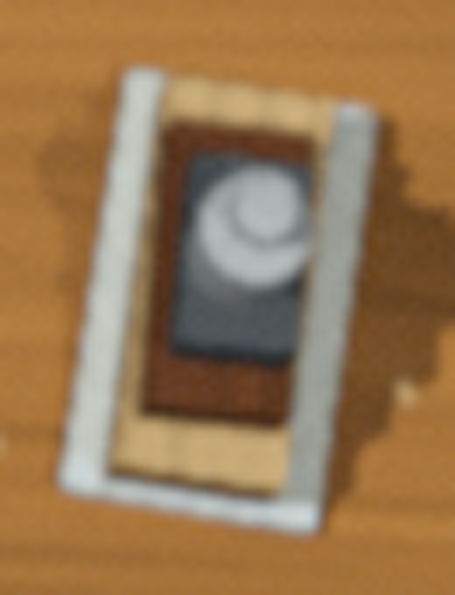

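View pics/c_board.png

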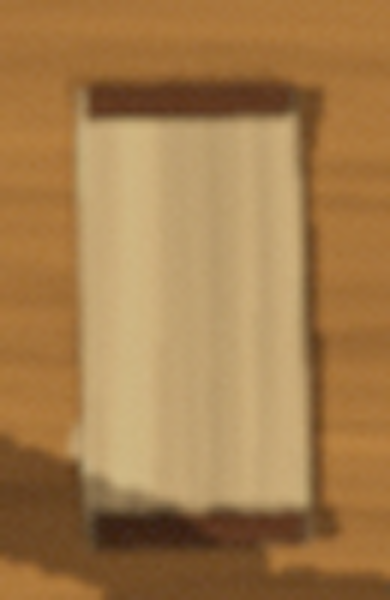

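View pics/c_rest.png

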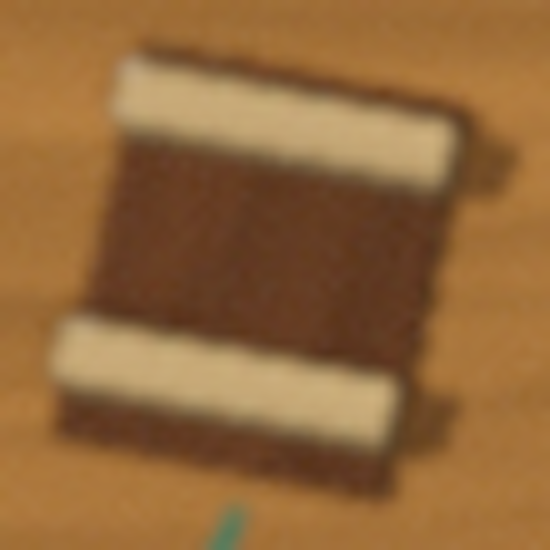

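```bash
cat >> h.py <<'E'
def rect(m,c,z,L,W):
    """corners TL,TR,BR,BL px in image; L = size along image-vertical. returns cx,cy,yaw,rms,sizes"""
    P=ray(m,c,z)[:,:2]
    ctr=P.mean(0); M=np.array([[L/2,W/2],[L/2,-W/2],[-L/2,-W/2],[-L/2,W/2]])
    Q=P-ctr; th=np.arctan2((M[:,0]*Q[:,1]-M[:,1]*Q[:,0]).sum(),(M*Q).sum())
    s=[np.linalg.norm(P[0]-P[3]),np.linalg.norm(P[1]-P[2]),np.linalg.norm(P[0]-P[1]),np.linalg.norm(P[2]-P[3])]
    return ctr.round(1),round(np.degrees(th),2),np.round(s,1)
E
python3 - <<'E'
from h import *
m=camera_model("top")
def g(c,f,o): return np.array(c)/f-(0.5-0.5/f)+np.array(o)
S=lambda c:g(c,7,(325,135))
print("wb",rect(m,S([(125,68),(378,105),(320,532),(60,488)]),12,166,96))
print("blank",rect(m,S([(165,82),(335,100),(283,492),(110,470)]),48,150,64))
print("caul",rect(m,S([(165,125),(312,138),(287,420),(142,410)]),72,110,54))
print("block",rect(m,S([(190,152),(312,162),(297,358),(170,350)]),100,70,44))
print("knob",ray(m,S([(270,206)]),158),"cyl",ray(m,S([(257,228)]),138))
B=lambda c:g(c,6,(255,185))
print("board cleat tops",rect(m,B([(88,86),(299,86),(308,541),(97,546)]),24,200,90))
print("board face",rect(m,B([(80,115),(300,112),(310,510),(88,515)]),12,170,96))
T=lambda c:g(c,10,(195,135))
print("rest",rect(m,T([(115,55),(458,118),(393,445),(52,388)]),24,88,90))
A=lambda c:g(c,3.3,(140,130))
print("mat",rect(m,A([(25,379),(151,362),(162,487),(37,507)]),6,100,100))
Bb=lambda c:g(c,3.3,(290,130))
print("cork",ray(m,Bb([(384,472)]),8))
print("jar",ray(m,A([(486,51)]),75))
H=m["world_to_cam"];print("cam",-H[:3,:3].T@H[:3,3])
E
```

```text
wb (array([ 625.5, -187.1]), np.float64(-7.97), array([166.6, 168.8,  97.9,  98.5]))
blank (array([ 620.6, -182.7]), np.float64(-7.29), array([149.6, 151. ,  63.7,  63.6]))
caul (array([ 618.6, -180.3]), np.float64(-4.44), array([107.1, 106.2,  53.9,  52.3]))
block (array([ 617.5, -181.7]), np.float64(-4.39), array([73.1, 72.2, 43.7, 44.9]))
knob [[ 618.9776941  -182.25866979  158.        ]] cyl [[ 616.7831455  -180.94942308  138.        ]]
board cleat tops (array([459.6,  -9.1]), np.float64(2.45), array([198. , 196.1,  91.3,  88.9]))
board face (array([461.7,  -7.8]), np.float64(2.65), array([173.8, 173.1,  95.9,  94.6]))
rest (array([659.1, 173.7]), np.float64(-8.27), array([92.4, 90.6, 93. , 91. ]))
mat (array([390.2, 296.8]), np.float64(9.46), array([100.8,  98.4,  99.8,  98. ]))
cork [[ 375.9452752  -316.50682004    8.        ]]
jar [[687.26717268  -1.07639697  75.        ]]
cam [ 272.08438497   10.53078913 1355.26992987]
```

```bash
cat >> h.py <<'E'
def plan(p,yawdeg,s=None):
    s=s or ctrl.get_state(); Rt=R.from_euler('xyz',s["tool_rot"]); G=R.from_euler('xyz',[180,0,yawdeg],degrees=True)
    d=Rt.inv().apply(np.array(p)-s["position"]); rv=(Rt.inv()*G).as_rotvec(degrees=True)
    n=max(1,int(np.ceil(abs(d).max()/150)))
    print("pos",s["position"].round(1),np.degrees(s["tool_rot"]).round(2),"| calls",n,"frac per call",(d/150/n).round(3),"rot",(rv/360).round(4), "rows>=",round(max(np.linalg.norm(d)/62.5,np.linalg.norm(rv)/10.7),1))
E
python3 - <<'E'
from h import *
m=camera_model("wrist");s=ctrl.get_state();W=m["world_to_cam"]
c=-W[:3,:3].T@W[:3,3];Rt=R.from_euler('xyz',s["tool_rot"])
print("cam in tool",Rt.inv().apply(c-s["position"]));print("view dir tool",Rt.inv().apply(-W[2,:3]))
print(ray(m,[(280,210),(280,230),(0,0),(559,0)],0).round(0), s["position"])
plan([560,-40,300],175)
E
```

```text
cam in tool [ 7.64343658e+01  5.53397967e-03 -1.62449671e+02]
view dir tool [-2.81338664e-01 -2.61559671e-04  9.59608507e-01]
[[310. 540.   0.]
 [334. 528.   0.]
 [-52. 366.   0.]
 [228. 931.   0.]] [276.58978995 559.99276183 222.08514634]
pos [276.6 560.  222.1] [-179.93   -0.    153.71] | calls 4 frac per call [-0.866 -0.687 -0.129] rot [-0.0002 -0.     -0.0591] rows>= 10.7
```

```bash
python3 - <<'E'
from h import *
plan([430,297,262],-171)
E
```

```text
pos [276.6 560.  222.1] [-179.93   -0.    153.71] | calls 2 frac per call [-0.847 -0.56  -0.132] rot [-0.0002 -0.0001 -0.098 ] rows>= 4.9
```

```bash
python3 -m creep '{"xyz":[[-0.28,-0.19,-0.044],[-0.56,-0.37,-0.088],[-0.847,-0.56,-0.132]],"delta_rot":[[0,0,0],[0,0,0],[0,0,0]]}'; python3 -m creep '{"xyz":[[-0.28,-0.19,-0.044],[-0.56,-0.37,-0.088],[-0.847,-0.56,-0.132],[-0.847,-0.56,-0.132],[-0.847,-0.56,-0.132]],"delta_rot":[[0,0,-0.028],[0,0,-0.056],[0,0,-0.084],[0,0,-0.098],[0,0,-0.098]]}'
cat > look.py <<'E'
import sys;from h import *
n=sys.argv[1];cam=sys.argv[2] if len(sys.argv)>2 else "wrist"
m=camera_model(cam);p,d=camera(cam)
cv2.imwrite(f"pics/{n}.png",p[:,:,::-1]);import pickle;pickle.dump((m,d),open(f"pics/{n}.pkl","wb"))
E
python3 look.py mat1; python3 -c "
from h import *
plan([700,176,280],172)"
```

```text
time: 0.52
position: [353.9, 427.5, 242.4]
tool_rot: [-3.141, -0.0, 2.684]
contact_force: [0.1, 0.1, -0.1]
width: 87.9
time: 1.15
position: [430.4, 296.6, 262.2]
tool_rot: [-3.142, -0.0, -2.987]
contact_force: [0.1, 0.3, 0.6]
width: 88.1
pos [430.1 297.1 262.1] [-1.8000e+02 -2.0000e-02 -1.7114e+02] | calls 2 frac per call [-0.827 -0.537 -0.06 ] rot [-0.     -0.      0.0468] rows>= 4.7
```

View pics/mat1.png

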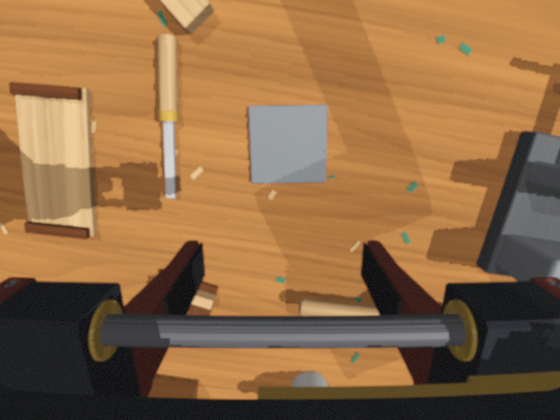

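The mat sits at about (249–327, 105–183), with the board at the left. I'm moving on to view the rest, board and stack.

```bash
python3 -m creep '{"xyz":[[-0.28,-0.18,-0.02],[-0.56,-0.36,-0.04],[-0.827,-0.537,-0.06]],"delta_rot":[[0,0,0],[0,0,0],[0,0,0]]}'; python3 -m creep '{"xyz":[[-0.28,-0.18,-0.02],[-0.56,-0.36,-0.04],[-0.827,-0.537,-0.06],[-0.827,-0.537,-0.06]],"delta_rot":[[0,0,0.02],[0,0,0.04],[0,0,0.047],[0,0,0.047]]}'
python3 look.py rest1; python3 -c "
from h import *
plan([660,-110,300],174)"
```

```text
time: 1.58
position: [566.2, 237.4, 271.1]
tool_rot: [3.142, -0.0, -2.985]
contact_force: [1.3, 0.6, -0.6]
width: 87.8
time: 2.08
position: [702.4, 176.1, 279.2]
tool_rot: [-3.141, 0.0, 3.0]
contact_force: [-0.3, -0.5, -0.6]
width: 88.0
pos [700.7 177.  279.1] [-1.7998e+02 -8.0000e-02  1.7199e+02] | calls 2 frac per call [ 0.001 -0.966 -0.069] rot [-0.     -0.0002 -0.0056] rows>= 4.7
```

View pics/rest1.png

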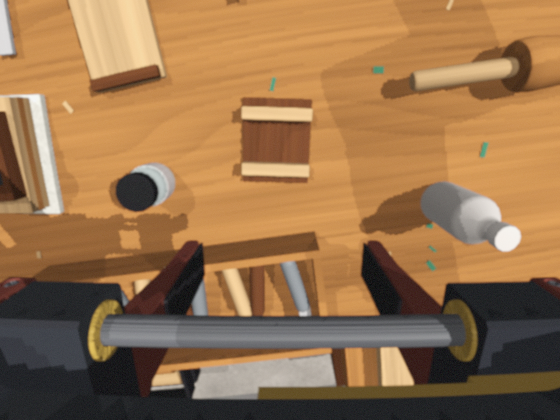

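```bash
python3 -m creep '{"xyz":[[0.12,-0.33,-0.05],[0.24,-0.66,-0.1],[0.3,-0.966,-0.12]],"delta_rot":[[0,0,0],[0,0,0],[0,0,0]]}'; python3 -m creep '{"xyz":[[0,-0.33,-0.03],[0,-0.66,-0.06],[0,-0.966,-0.1],[0,-0.966,-0.1],[0,-0.966,-0.1]],"delta_rot":[[0,0,0],[0,0,-0.006],[0,0,-0.006],[0,0,-0.006],[0,0,-0.006]]}'
python3 look.py st1; python3 -c "
from h import *
plan([618,-182,200],175)"
```

```text
time: 2.5
position: [633.6, 40.0, 298.6]
tool_rot: [3.142, -0.001, 3.005]
contact_force: [0.7, -0.1, -0.1]
width: 88.1
time: 3.12
position: [615.3, -102.4, 313.1]
tool_rot: [3.141, -0.001, 3.041]
contact_force: [-0.5, 0.9, 0.2]
width: 87.8
pos [ 615.5 -102.1  313. ] [ 1.7997e+02 -4.0000e-02  1.7431e+02] | calls 1 frac per call [-0.07  -0.529  0.753] rot [ 0.0001 -0.0001 -0.0019] rows>= 2.2
```

View pics/st1.png

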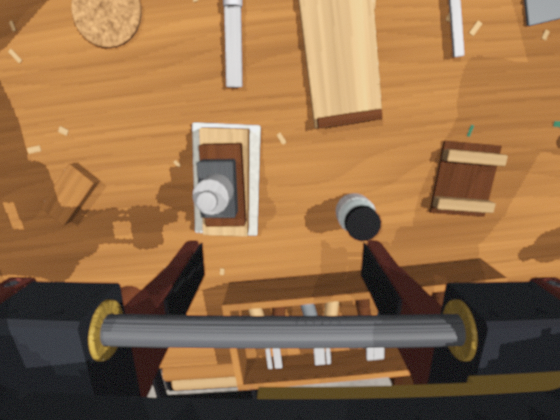

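```bash
python3 - <<'E'
from h import *
def crop(src,n,u0,v0,w,h,f):
    p=cv2.imread(f"pics/{src}.png");return cv2.resize(p[v0:v0+h,u0:u0+w],None,fx=f,fy=f,interpolation=2)
cv2.imwrite("pics/cr_st1.png",crop("st1","",180,110,90,140,4))
cv2.imwrite("pics/cr_rest1.png",crop("rest1","",230,90,90,100,5.))
E
```

```text
(no output)
```

View pics/cr_st1.png

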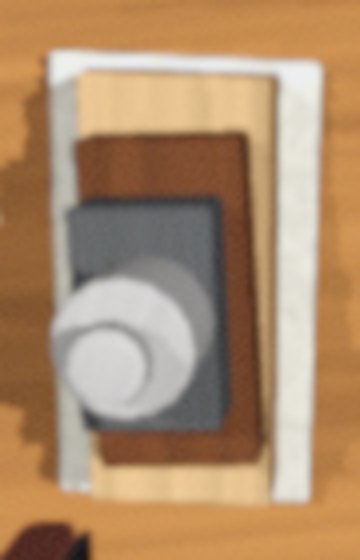

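View pics/cr_rest1.png

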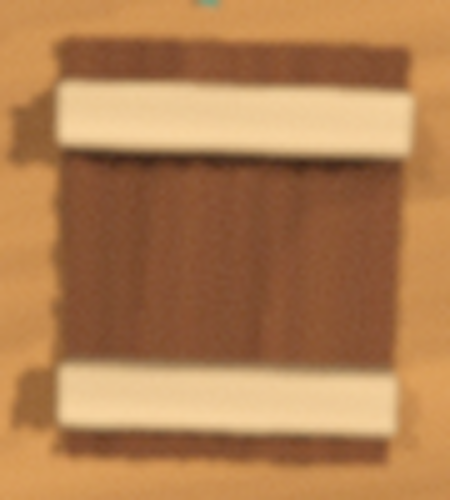

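```bash
python3 - <<'E'
from h import *
import pickle
def g(c,f,o): return np.array(c)/f-(0.5-0.5/f)+np.array(o)
m=pickle.load(open("pics/mat1.pkl","rb"))[0]
print("mat",rect(m,[(249,106),(327,104.5),(326.5,182),(251,184)],6,100,100))
m=pickle.load(open("pics/rest1.pkl","rb"))[0]
T=lambda c:g(c,5,(230,90))
print("rest",rect(m,T([(57,80),(412,92),(397,435),(57,427)]),24,88,90))
m=pickle.load(open("pics/st1.pkl","rb"))[0]
S=lambda c:g(c,4,(180,110))
print("wb",rect(m,S([(48,50),(323,62),(311,501),(60,491)]),12,166,96))
print("blank",rect(m,S([(77,72),(277,75),(271,503),(92,498)]),48,150,64))
print("caul",rect(m,S([(77,140),(247,132),(264,463),(98,467)]),72,110,54))
print("block",rect(m,S([(67,207),(220,197),(229,429),(85,431)]),100,70,44))
print("knob",ray(m,S([(105,365)]),158),"cyl",ray(m,S([(122,348)]),138))
E
```

```text
mat (array([391.4, 297.7]), np.float64(-170.08), array([100.2,  99.3,  98. , 101. ]))
rest (array([659.4, 173.1]), np.float64(170.26), array([88.3, 87.5, 89.1, 90.2]))
wb (array([ 625. , -187.8]), np.float64(171.55), array([166.2, 165.6,  97.4,  97.7]))
blank (array([ 621.7, -183.2]), np.float64(172.14), array([148.8, 149.3,  65.6,  64.3]))
caul (array([ 620. , -181.1]), np.float64(174.88), array([108.4, 109.2,  53.5,  56. ]))
block (array([ 617.6, -182.2]), np.float64(174.96), array([69.5, 71.6, 45.6, 44.9]))
knob [[ 616.3983721  -182.27943645  158.        ]] cyl [[ 616.96821519 -182.31878736  138.        ]]
```

```bash
python3 -m creep '{"xyz":[[-0.03,-0.2,0.1],[-0.07,-0.529,0.4],[-0.07,-0.529,0.7],[-0.07,-0.529,0.7],[-0.07,-0.529,0.7]],"delta_rot":[[0,0,0],[0,0,-0.002],[0,0,-0.002],[0,0,-0.002],[0,0,-0.002]]}'; python3 -c "
from h import *
print(ctrl.get_state()['joint_pos'])
plan([617,-182.2,105.5],175)"; python3 look.py st2
```

```text
time: 3.8
position: [619.4, -182.7, 209.7]
tool_rot: [-3.142, 0.001, 3.055]
contact_force: [0.4, -0.8, 0.4]
width: 87.7
[-3.05374057e-01  4.66807550e-01  1.59228601e+00  2.34966522e-04
  1.08122430e+00 -1.78984011e+00]
pos [ 619.4 -182.7  209.7] [-1.8000e+02  7.0000e-02  1.7505e+02] | calls 1 frac per call [0.017 0.002 0.695] rot [-0.      0.0002  0.0001] rows>= 1.7
```

View pics/st2.png

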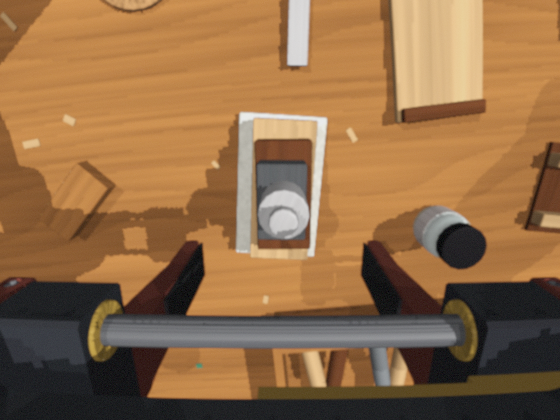

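The knob is at (283, 222), centred between the fingers. Descending to grip.

```bash
python3 -m creep '{"xyz":[[0.017,0.002,0.25],[0.017,0.002,0.5],[0.017,0.002,0.62],[0.017,0.002,0.695],[0.017,0.002,0.695]],"delta_rot":[[0,0,0],[0,0,0],[0,0,0],[0,0,0],[0,0,0]]}'; python3 -m creep '{"xyz":[[0,0,0],[0,0,0],[0,0,0],[0,0,0],[0,0,0],[0,0,0],[0,0,0],[0,0,0]],"delta_rot":[[0,0,0],[0,0,0],[0,0,0],[0,0,0],[0,0,0],[0,0,0],[0,0,0],[0,0,0]]}' -1
```

```text
time: 4.47
position: [616.3, -183.4, 104.5]
tool_rot: [-3.141, 0.001, 3.054]
contact_force: [0.8, -0.2, -0.7]
width: 87.8
time: 5.48
position: [615.8, -183.3, 104.1]
tool_rot: [3.141, -0.0, 3.054]
contact_force: [-0.8, 1.9, 1.6]
width: 39.5
```

```bash
python3 -m creep '{"xyz":[[0,0,-0.05],[0,0,-0.15],[0,0,-0.35],[0,0,-0.5],[0,0,-0.5]],"delta_rot":[[0,0,0],[0,0,0],[0,0,0],[0,0,0],[0,0,0]]}';python3 -c "
from h import *
plan([376.5,-316.5,120],175)"
```

```text
time: 6.1
position: [617.2, -184.0, 181.7]
tool_rot: [-3.14, 0.005, 3.053]
contact_force: [-0.2, 0.1, -3.2]
width: 39.5
pos [ 617.2 -184.   181.7] [-179.93    0.26  174.95] | calls 2 frac per call [ 0.761 -0.51   0.203] rot [-0.0002  0.0007 -0.0001] rows>= 4.5
```

```bash
python3 -m creep '{"xyz":[[0.12,-0.08,0],[0.35,-0.23,0],[0.58,-0.39,0],[0.761,-0.51,0],[0.761,-0.51,0]],"delta_rot":[[0,0,0],[0,0,0],[0,0,0],[0,0,0],[0,0,0]]}';python3 -m creep '{"xyz":[[0.12,-0.08,0.0],[0.3,-0.2,0.05],[0.5,-0.3,0.2],[0.65,-0.42,0.3],[0.761,-0.51,0.4],[0.761,-0.51,0.4],[0.761,-0.51,0.4]],"delta_rot":[[0,0,0],[0,0,0],[0,0,0],[0,0,0],[0,0,0],[0,0,0],[0,0,0]]}';python3 look.py ck1; python3 -c "
from h import *
plan([376.5,-316.5,25],175)"
```

```text
time: 6.72
position: [491.7, -250.2, 177.8]
tool_rot: [3.141, -0.004, 3.051]
contact_force: [1.5, 0.1, -3.4]
width: 39.5
time: 7.6
position: [375.3, -315.9, 119.3]
tool_rot: [-3.141, 0.0, 3.053]
contact_force: [0.2, 0.2, -3.3]
width: 39.4
pos [ 375.7 -315.8  119.5] [-1.7997e+02  5.0000e-02  1.7498e+02] | calls 1 frac per call [-0.005 -0.004  0.63 ] rot [-0.0001  0.0001 -0.0001] rows>= 1.5
```

View pics/ck1.png

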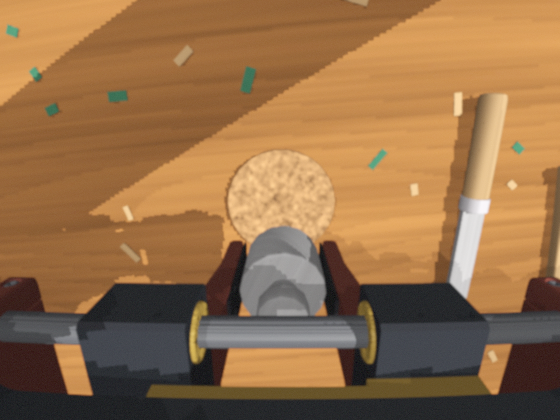

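```bash
python3 - <<'E'
from h import *
import pickle
m=pickle.load(open("pics/ck1.pkl","rb"))[0]
P=ray(m,[(228,199),(335,198),(281.5,149.5),(243,165),(320,165)],8)[:,:2]
from scipy.optimize import least_squares
print(least_squares(lambda c:np.linalg.norm(P-c,axis=1)-48,[376,-316]),P)
E
```

```text
message: `gtol` termination condition is satisfied.
     success: True
      status: 1
         fun: [-2.730e-01 -2.762e-01 -1.389e-02  4.724e-02  5.110e-02]
           x: [ 3.754e+02 -3.171e+02]
        cost: 0.07792370669087323
         jac: [[ 1.822e-01  9.833e-01]
               [ 2.570e-02 -9.997e-01]
               [ 9.960e-01 -8.882e-02]
               [ 7.821e-01  6.231e-01]
               [ 6.601e-01 -7.512e-01]]
        grad: [ 3.412e-09  4.921e-11]
  optimality: 3.4123686930839845e-09
 active_mask: [ 0.000e+00  0.000e+00]
        nfev: 5
        njev: 5 [[ 366.7496545  -364.00234101]
 [ 374.21932477 -269.36624886]
 [ 327.64945662 -312.81202039]
 [ 337.8674357  -347.01415067]
 [ 343.7297354  -280.97727539]]
```

```bash
python3 -m creep '{"xyz":[[0,-0.008,0.15],[0,-0.008,0.4],[0,-0.008,0.58],[0,-0.008,0.66],[0,-0.008,0.685],[0,-0.008,0.69]],"delta_rot":[[0,0,0],[0,0,0],[0,0,0],[0,0,0],[0,0,0],[0,0,0]]}'; python3 -m creep '{"xyz":[[0,0,0.007],[0,0,0.014],[0,0,0.021],[0,0,0.021]],"delta_rot":[[0,0,0],[0,0,0],[0,0,0],[0,0,0]]}'
```

```text
time: 8.4
position: [375.5, -317.3, 16.2]
tool_rot: [-3.141, 0.001, 3.054]
contact_force: [0.9, -0.2, -2.8]
width: 39.5
time: 8.9
position: [374.8, -317.0, 12.4]
tool_rot: [-3.142, 0.0, 3.053]
contact_force: [-0.0, 0.4, -3.6]
width: 39.5
```

Still carrying the weight; I'll creep lower in small steps.

```bash
python3 -m creep '{"xyz":[[0,0,0.003],[0,0,0.006],[0,0,0.006]],"delta_rot":[[0,0,0],[0,0,0],[0,0,0]]}'; python3 -m creep '{"xyz":[[0,0,0.003],[0,0,0.006],[0,0,0.006]],"delta_rot":[[0,0,0],[0,0,0],[0,0,0]]}'
```

```text
time: 9.28
position: [374.9, -317.0, 12.0]
tool_rot: [-3.141, 0.0, 3.053]
contact_force: [-1.2, 1.4, 5.7]
width: 39.6
time: 9.65
position: [374.9, -317.0, 12.0]
tool_rot: [-3.141, 0.0, 3.053]
contact_force: [-4.5, 3.4, 18.5]
width: 39.9
```

```bash
python3 -m creep '{"xyz":[[0,0,-0.007],[0,0,-0.007]],"delta_rot":[[0,0,0],[0,0,0]]}'; python3 -m creep '{"xyz":[[0,0,0],[0,0,0],[0,0,0],[0,0,0],[0,0,0]],"delta_rot":[[0,0,0],[0,0,0],[0,0,0],[0,0,0],[0,0,0]]}' 1;  python3 -m creep '{"xyz":[[0,0,-0.2],[0,0,-0.5],[0,0,-0.9],[0,0,-1]],"delta_rot":[[0,0,0],[0,0,0],[0,0,0],[0,0,0]]}'; python3 look.py ck2;python3 -c "
from h import *
plan([620,-182.2,170],175)"
```

```text
time: 9.9
position: [375.1, -317.1, 12.1]
tool_rot: [-3.141, 0.0, 3.053]
contact_force: [-0.7, 1.0, 6.7]
width: 39.5
time: 10.52
position: [374.9, -316.9, 11.6]
tool_rot: [3.142, -0.0, 3.054]
contact_force: [0.0, -0.4, 0.1]
width: 85.8
time: 11.02
position: [376.4, -318.3, 165.1]
tool_rot: [-3.138, 0.005, 3.054]
contact_force: [0.3, 0.3, 0.3]
width: 87.6
pos [ 376.3 -318.2  165.1] [-179.8     0.27  174.96] | calls 2 frac per call [-0.769  0.523 -0.014] rot [-0.0006  0.0008 -0.0001] rows>= 4.5
```

View pics/ck2.png

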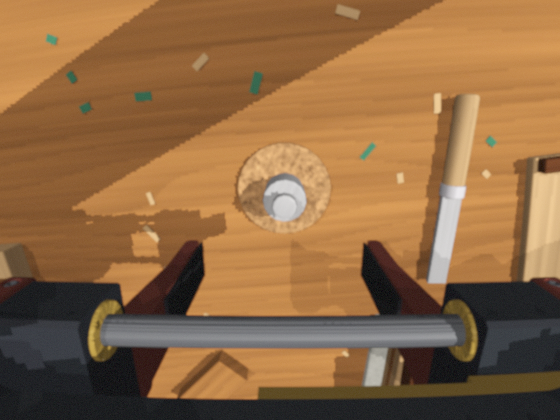

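The weight stands centred on the cork, with the knob at about (284, 207). Next is the block.

```bash
python3 -m creep '{"xyz":[[-0.2,0.14,0],[-0.48,0.33,0],[-0.769,0.523,-0.01],[-0.769,0.523,-0.01]],"delta_rot":[[0,0,0],[0,0,0],[0,0,0],[0,0,0]]}'; python3 -m creep '{"xyz":[[-0.2,0.14,0],[-0.5,0.33,0],[-0.769,0.523,-0.01],[-0.769,0.523,-0.01],[-0.769,0.523,-0.01]],"delta_rot":[[0,0,0],[0,0,0],[0,0,0],[0,0,0],[0,0,0]]}'; python3 look.py st3;python3 -c "
from h import *
plan([617.5,-182.2,75.5],175)"
```

```text
time: 11.58
position: [498.5, -247.2, 161.5]
tool_rot: [3.141, -0.001, 3.057]
contact_force: [-0.5, -0.8, -0.2]
width: 87.8
time: 12.2
position: [616.5, -181.3, 163.0]
tool_rot: [3.141, -0.003, 3.053]
contact_force: [0.0, -0.8, -0.5]
width: 87.9
pos [ 616.4 -181.6  163.4] [ 1.7998e+02 -1.7000e-01  1.7491e+02] | calls 1 frac per call [-0.01  -0.004  0.586] rot [ 0.0001 -0.0005 -0.0003] rows>= 1.4
```

View pics/st3.png

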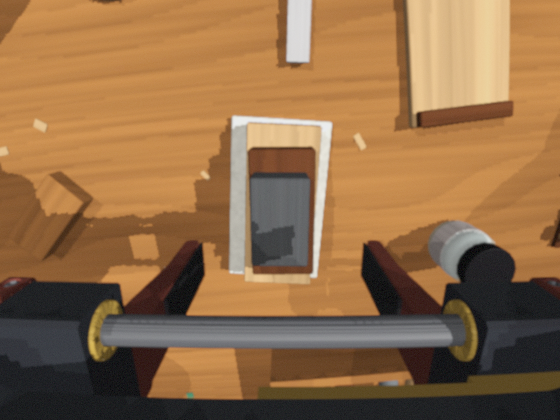

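```bash
python3 - <<'E'
from h import *
p=cv2.imread("pics/st3.png")[150:300,220:340];cv2.imwrite("pics/cr3.png",cv2.resize(p,None,fx=4.5,fy=4.5,interpolation=2))
E
```

```text
(no output)
```

View pics/cr3.png

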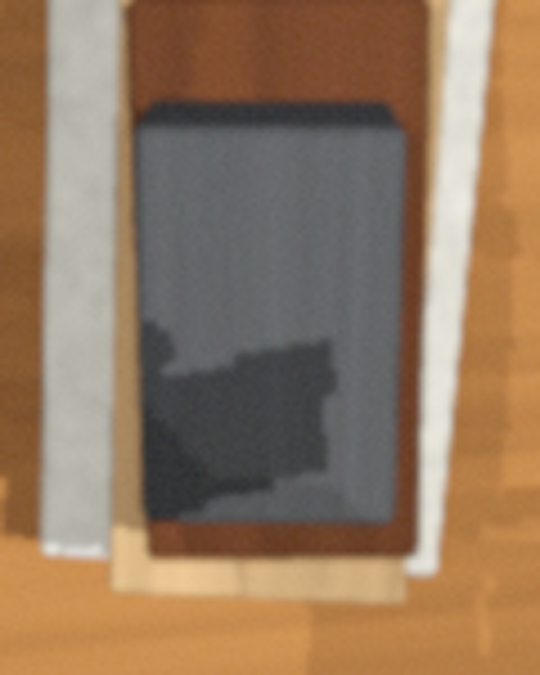

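```bash
python3 - <<'E'
from h import *
import pickle
def g(c,f,o): return np.array(c)/f-(0.5-0.5/f)+np.array(o)
m=pickle.load(open("pics/st3.pkl","rb"))[0]
S=lambda c:g(c,4.5,(220,150))
print("block",rect(m,S([(135,124),(405,124),(396,523),(144,523)]),100,70,44))
print("caul y at far end",rect(m,S([(128,0),(430,0),(417,556),(150,556)]),72,110,54))
E
```

```text
block (array([ 617.8, -183.9]), np.float64(174.82), array([69.9, 69.9, 43. , 43.6]))
caul y at far end (array([ 620.1, -182.2]), np.float64(175.27), array([107.7, 107.7,  52.9,  52.3]))
```

```bash
python3 -m creep '{"xyz":[[-0.01,-0.01,0.2],[-0.01,-0.01,0.4],[-0.01,-0.01,0.52],[-0.01,-0.01,0.58],[-0.01,-0.01,0.586],[-0.01,-0.01,0.586]],"delta_rot":[[0,0,0],[0,0,0],[0,0,0],[0,0,0],[0,0,0],[0,0,0]]}'; python3 -m creep '{"xyz":[[0,0,0],[0,0,0],[0,0,0],[0,0,0],[0,0,0],[0,0,0],[0,0,0],[0,0,0]],"delta_rot":[[0,0,0],[0,0,0],[0,0,0],[0,0,0],[0,0,0],[0,0,0],[0,0,0],[0,0,0]]}' -1
```

```text
time: 13.0
position: [620.4, -182.8, 77.6]
tool_rot: [-3.141, 0.001, 3.053]
contact_force: [-0.2, -0.4, -0.5]
width: 88.3
time: 14.0
position: [619.9, -182.8, 76.8]
tool_rot: [-3.141, 0.0, 3.053]
contact_force: [0.6, -2.1, 0.7]
width: 43.9
```

```bash
python3 -m creep '{"xyz":[[0,0,-0.05],[0,0,-0.15],[0,0,-0.35],[0,0,-0.5],[0,0,-0.5]],"delta_rot":[[0,0,0],[0,0,0],[0,0,0],[0,0,0],[0,0,0]]}';python3 -c "
from h import *
plan([393,297.8,140],-170.2)"
```

```text
time: 14.62
position: [621.2, -182.9, 154.3]
tool_rot: [-3.141, 0.004, 3.054]
contact_force: [-0.5, -0.4, -4.7]
width: 43.7
pos [ 621.2 -182.9  154.3] [-179.95    0.25  174.96] | calls 4 frac per call [0.449 0.765 0.021] rot [-0.0002  0.0007 -0.0412] rows>= 8.5
```

```bash
python3 -m creep '{"xyz":[[0.07,0.12,0],[0.2,0.33,0],[0.33,0.55,0],[0.449,0.765,0]],"delta_rot":[[0,0,0],[0,0,0],[0,0,0],[0,0,0]]}';python3 -m creep '{"xyz":[[0.11,0.2,0],[0.22,0.4,0],[0.33,0.59,0],[0.449,0.765,0]],"delta_rot":[[0,0,0],[0,0,0],[0,0,0],[0,0,0]]}';python3 -m creep '{"xyz":[[0.11,0.2,0],[0.22,0.4,0],[0.33,0.59,0],[0.449,0.765,0]],"delta_rot":[[0,0,0],[0,0,0],[0,0,0],[0,0,0]]}';python3 -m creep '{"xyz":[[0.11,0.2,0],[0.22,0.4,0],[0.33,0.59,0],[0.4,0.7,0],[0.449,0.765,0],[0.449,0.765,0],[0.449,0.765,0]],"delta_rot":[[0,0,-0.01],[0,0,-0.02],[0,0,-0.03],[0,0,-0.041],[0,0,-0.041],[0,0,-0.041],[0,0,-0.041]]}';python3 look.py mat2; python3 -c "
from h import *
plan([393,297.8,18],-170.2)"
```

```text
time: 15.12
position: [560.3, -60.3, 150.4]
tool_rot: [3.141, -0.003, 3.054]
contact_force: [0.7, 0.4, -5.3]
width: 43.7
time: 15.62
position: [503.5, 59.5, 150.6]
tool_rot: [-3.141, -0.003, 3.054]
contact_force: [-0.3, 0.3, -5.7]
width: 44.0
time: 16.12
position: [446.5, 179.2, 150.8]
tool_rot: [-3.141, -0.002, 3.054]
contact_force: [-0.6, 1.5, -5.5]
width: 43.5
time: 17.0
position: [391.7, 297.7, 151.5]
tool_rot: [-3.141, -0.001, -2.973]
contact_force: [0.3, 0.5, -5.4]
width: 43.8
pos [391.9 297.7 151.6] [-1.7998e+02 -2.0000e-02 -1.7036e+02] | calls 1 frac per call [-0.008 -0.     0.89 ] rot [-0.0001 -0.0001 -0.0004] rows>= 2.1
```

View pics/mat2.png

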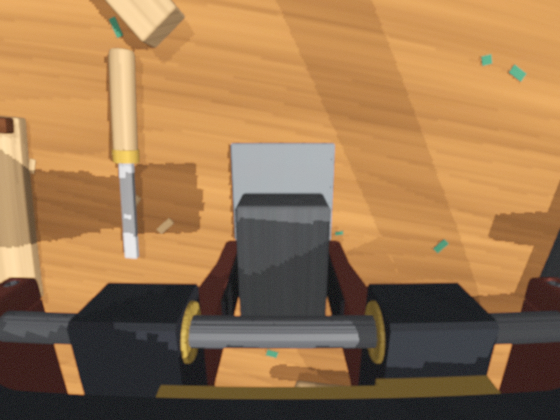

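```bash
python3 - <<'E'
from h import *
import pickle
m=pickle.load(open("pics/mat2.pkl","rb"))[0]
P=ray(m,[(231.5,144),(333,143.5)],6)[:,:2];d=P[1]-P[0];print(P,np.hypot(*d))
d/=np.hypot(*d);print("yaw",np.degrees(np.arctan2(d[1],d[0]))+90, "centre",P.mean(0)+50*np.array([-d[1],d[0]])*-1, P.mean(0)+50*np.array([-d[1],d[0]]))
E
```

```text
[[350.92296635 240.95176743]
 [334.26763413 336.19481457]] 96.68835566370346
yaw 189.91912362271603 centre [391.84789456 297.18618554] [293.34270592 279.96039646]
```

```bash
python3 -m creep '{"xyz":[[-0.01,0,0.15],[-0.01,0,0.45],[-0.01,0,0.7],[-0.01,0,0.84],[-0.01,0,0.89],[-0.01,0,0.905],[-0.01,0,0.905]],"delta_rot":[[0,0,0],[0,0,0],[0,0,0],[0,0,0],[0,0,0],[0,0,0],[0,0,0]]}'; python3 -m creep '{"xyz":[[0,0,0.006],[0,0,0.012],[0,0,0.018],[0,0,0.018]],"delta_rot":[[0,0,0],[0,0,0],[0,0,0],[0,0,0]]}'
```

```text
time: 17.92
position: [394.0, 298.8, 16.7]
tool_rot: [3.141, 0.001, -2.972]
contact_force: [1.2, 0.2, -6.3]
width: 44.2
time: 18.42
position: [393.3, 298.6, 13.3]
tool_rot: [-3.142, -0.0, -2.972]
contact_force: [-0.5, 0.1, -5.9]
width: 43.8
```

```bash
python3 -m creep '{"xyz":[[0,-0.004,0.006],[0,-0.004,0.011],[0,-0.004,0.011]],"delta_rot":[[0,0,0],[0,0,0],[0,0,0]]}'; python3 -m creep '{"xyz":[[0,0,0.003],[0,0,0.005],[0,0,0.005]],"delta_rot":[[0,0,0],[0,0,0],[0,0,0]]}'
```

```text
time: 18.8
position: [393.4, 297.9, 11.5]
tool_rot: [-3.141, -0.0, -2.972]
contact_force: [-0.7, 0.6, -4.8]
width: 43.4
time: 19.18
position: [393.4, 298.0, 10.9]
tool_rot: [-3.142, -0.0, -2.972]
contact_force: [0.4, 0.8, -5.0]
width: 44.0
```

```bash
python3 -m creep '{"xyz":[[0,0,0.002],[0,0,0.004],[0,0,0.004]],"delta_rot":[[0,0,0],[0,0,0],[0,0,0]]}'; python3 -m creep '{"xyz":[[0,0,0.002],[0,0,0.002]],"delta_rot":[[0,0,0],[0,0,0]]}'
```

```text
time: 19.55
position: [393.4, 298.0, 10.7]
tool_rot: [3.142, 0.0, -2.972]
contact_force: [-1.7, -1.0, 5.1]
width: 43.5
time: 19.8
position: [393.5, 298.0, 10.7]
tool_rot: [3.142, 0.0, -2.972]
contact_force: [-2.6, -2.3, 10.6]
width: 44.0
```

Touching. I'll ease off slightly, open, lift straight up and look.

```bash
python3 -m creep '{"xyz":[[0,0,-0.003],[0,0,-0.003]],"delta_rot":[[0,0,0],[0,0,0]]}'; python3 -m creep '{"xyz":[[0,0,0],[0,0,0],[0,0,0],[0,0,0],[0,0,0]],"delta_rot":[[0,0,0],[0,0,0],[0,0,0],[0,0,0],[0,0,0]]}' 1;  python3 -m creep '{"xyz":[[0,0,-0.2],[0,0,-0.5],[0,0,-0.9],[0,0,-1]],"delta_rot":[[0,0,0],[0,0,0],[0,0,0],[0,0,0]]}'; python3 look.py mat3;python3 -c "
from h import *
plan([620,-181.8,150],175)"
```

```text
time: 20.05
position: [393.5, 298.0, 10.7]
tool_rot: [3.142, 0.0, -2.972]
contact_force: [-2.0, -0.6, 6.4]
width: 43.9
time: 20.68
position: [393.4, 298.0, 10.4]
tool_rot: [3.142, 0.0, -2.972]
contact_force: [0.0, 1.1, 0.5]
width: 87.2
time: 21.18
position: [395.1, 299.2, 163.9]
tool_rot: [3.139, 0.006, -2.972]
contact_force: [0.4, 0.7, -1.1]
width: 87.8
pos [395.  299.1 163.9] [ 179.85    0.31 -170.28] | calls 4 frac per call [-0.234 -0.853  0.022] rot [0.0005 0.0008 0.0409] rows>= 8.5
```

View pics/mat3.png

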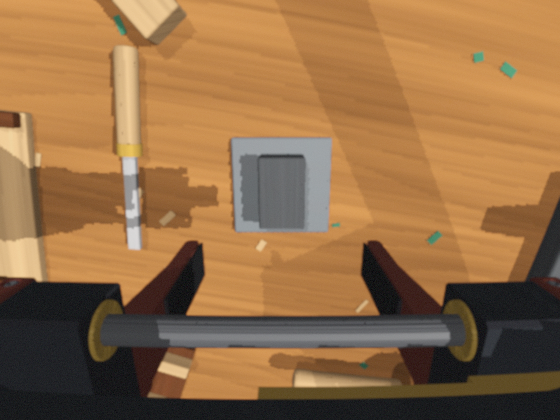

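The block sits square on the mat: its top is at (258–305, 157–228) and the mat at (232–331, 138–232). Back to the stack for the caul.

```bash
python3 -m creep '{"xyz":[[-0.06,-0.25,0],[-0.13,-0.5,0],[-0.2,-0.75,0],[-0.234,-0.853,0]],"delta_rot":[[0,0,0],[0,0,0],[0,0,0],[0,0,0]]}';python3 -m creep '{"xyz":[[-0.1,-0.37,0],[-0.19,-0.7,0],[-0.234,-0.853,0]],"delta_rot":[[0,0,0],[0,0,0],[0,0,0]]}';python3 -m creep '{"xyz":[[-0.1,-0.37,0],[-0.19,-0.7,0],[-0.234,-0.853,0]],"delta_rot":[[0,0,0],[0,0,0],[0,0,0]]}';python3 -m creep '{"xyz":[[-0.08,-0.3,0],[-0.19,-0.6,0.03],[-0.234,-0.853,0.06],[-0.234,-0.853,0.08],[-0.234,-0.853,0.08],[-0.234,-0.853,0.08]],"delta_rot":[[0,0,0.02],[0,0,0.041],[0,0,0.041],[0,0,0.041],[0,0,0.041],[0,0,0.041]]}';python3 look.py st4; python3 -c "
from h import *
plan([620,-181.8,53],175)"
python3 - <<'E'
from h import *
p=cv2.imread("pics/st4.png")[100:320,190:370];cv2.imwrite("pics/cr4.png",cv2.resize(p,None,fx=2.7,fy=2.7,interpolation=2))
E
```

```text
time: 21.72
position: [449.3, 176.1, 159.0]
tool_rot: [-3.141, -0.002, -2.974]
contact_force: [-0.0, 0.5, -0.4]
width: 87.9
time: 22.1
position: [506.2, 56.0, 159.4]
tool_rot: [3.141, -0.001, -2.974]
contact_force: [-0.2, 0.6, 0.2]
width: 87.9
time: 22.48
position: [562.4, -64.1, 159.4]
tool_rot: [3.141, -0.001, -2.974]
contact_force: [-0.7, 0.7, 0.8]
width: 87.9
time: 23.22
position: [617.7, -181.2, 148.2]
tool_rot: [3.141, -0.001, 3.055]
contact_force: [-1.0, -0.2, 0.5]
width: 87.6
pos [ 617.9 -181.4  148.5] [ 1.7999e+02 -2.0000e-02  1.7503e+02] | calls 1 frac per call [-0.015 -0.002  0.637] rot [ 0.     -0.0001  0.0001] rows>= 1.5
```

View pics/cr4.png

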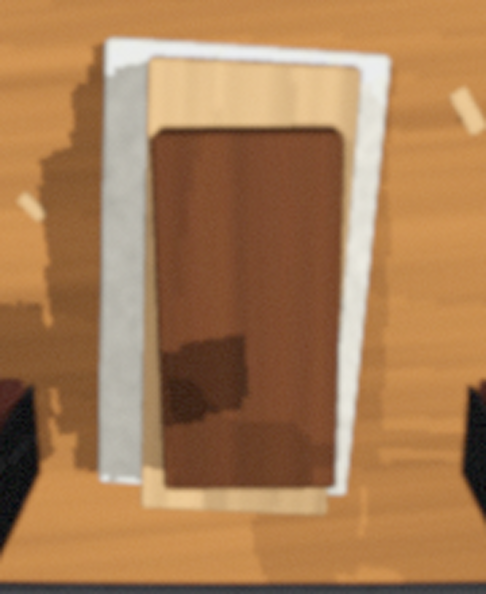

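```bash
python3 - <<'E'
from h import *
import pickle
def g(c,f,o): return np.array(c)/f-(0.5-0.5/f)+np.array(o)
m=pickle.load(open("pics/st4.pkl","rb"))[0]
S=lambda c:g(c,2.7,(190,100))
print("caul",rect(m,S([(151,137),(344,134),(334,487),(165,488)]),72,110,54))
print("blank",rect(m,S([(150,58),(361,68),(326,514),(142,507)]),48,150,64))
E
```

```text
caul (array([ 620.3, -182.3]), np.float64(175.35), array([107.7, 108.2,  53. ,  52.4]))
blank (array([ 621.9, -184. ]), np.float64(172.28), array([149.3, 149.1,  62.5,  63.4]))
```

```bash
python3 -m creep '{"xyz":[[-0.01,-0.005,0.2],[-0.01,-0.005,0.4],[-0.01,-0.005,0.55],[-0.01,-0.005,0.61],[-0.01,-0.005,0.63],[-0.01,-0.005,0.63]],"delta_rot":[[0,0,0],[0,0,0],[0,0,0],[0,0,0],[0,0,0],[0,0,0]]}'; python3 -c "
from h import *
plan([620.2,-182.3,53],175.2)"
```

```text
time: 24.02
position: [620.1, -183.6, 54.7]
tool_rot: [-3.141, 0.001, 3.054]
contact_force: [-0.2, 0.2, -0.6]
width: 87.7
pos [ 620.1 -183.6   54.7] [-1.7999e+02  6.0000e-02  1.7497e+02] | calls 1 frac per call [0.    0.009 0.011] rot [-0.      0.0002 -0.0007] rows>= 0.0
```

```bash
python3 -m creep '{"xyz":[[0,0.007,0.005],[0,0.007,0.005]],"delta_rot":[[0,0,-0.001],[0,0,-0.001]]}'; python3 -m creep '{"xyz":[[0,0,0],[0,0,0],[0,0,0],[0,0,0],[0,0,0],[0,0,0],[0,0,0]],"delta_rot":[[0,0,0],[0,0,0],[0,0,0],[0,0,0],[0,0,0],[0,0,0],[0,0,0]]}' -1;python3 -m creep '{"xyz":[[0,0,-0.05],[0,0,-0.15],[0,0,-0.35],[0,0,-0.6],[0,0,-0.6]],"delta_rot":[[0,0,0],[0,0,0],[0,0,0],[0,0,0],[0,0,0]]}';python3 -c "
from h import *
plan([659.3,173.3,140],170.8)"
```

```text
time: 24.28
position: [620.0, -182.6, 53.8]
tool_rot: [-3.141, 0.001, 3.06]
contact_force: [-0.7, -0.6, -0.4]
width: 88.3
time: 25.15
position: [619.7, -182.6, 53.1]
tool_rot: [3.142, -0.0, 3.06]
contact_force: [-0.4, 0.6, 0.1]
width: 53.9
time: 25.78
position: [622.1, -183.4, 147.5]
tool_rot: [-3.14, 0.007, 3.06]
contact_force: [0.4, -0.3, -1.3]
width: 54.0
pos [ 622.1 -183.4  147.5] [-179.91    0.4   175.32] | calls 3 frac per call [-0.018  0.797  0.016] rot [-0.0002  0.0011  0.0125] rows>= 5.7
```

```bash
python3 -m creep '{"xyz":[[0,0.12,0],[0,0.35,0],[-0.01,0.6,0],[-0.018,0.797,0]],"delta_rot":[[0,0,0],[0,0,0],[0,0,0],[0,0,0]]}';python3 -m creep '{"xyz":[[0,0.25,0],[0,0.5,0],[-0.018,0.797,0]],"delta_rot":[[0,0,0],[0,0,0],[0,0,0]]}';python3 -m creep '{"xyz":[[0,0.2,0],[0,0.45,0],[-0.018,0.7,0],[-0.018,0.797,0],[-0.018,0.797,0],[-0.018,0.797,0]],"delta_rot":[[0,0,0.005],[0,0,0.01],[0,0,0.012],[0,0,0.012],[0,0,0.012],[0,0,0.012]]}';python3 look.py rest2; python3 -c "
from h import *
plan([659.3,173.3,35],170.8)"
```

```text
time: 26.28
position: [630.9, -61.1, 141.5]
tool_rot: [3.141, -0.003, 3.061]
contact_force: [0.2, 0.5, -0.2]
width: 53.7
time: 26.65
position: [643.0, 57.3, 141.4]
tool_rot: [-3.141, -0.003, 3.06]
contact_force: [1.2, -0.3, -1.3]
width: 53.9
time: 27.4
position: [656.5, 173.2, 142.6]
tool_rot: [-3.141, -0.001, 2.984]
contact_force: [-0.5, 0.0, -1.2]
width: 54.1
pos [656.7 173.  142.8] [-1.7996e+02 -5.0000e-02  1.7094e+02] | calls 1 frac per call [-0.017  0.005  0.719] rot [-0.0001 -0.0001  0.0004] rows>= 1.7
```

View pics/rest2.png

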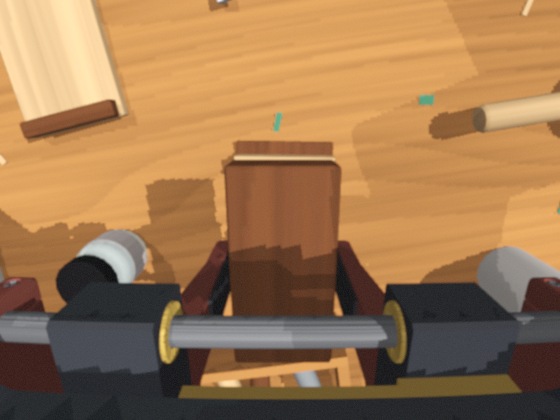

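```bash
python3 - <<'E'
from h import *
import pickle
p=cv2.imread("pics/rest2.png")[130:190,210:350];cv2.imwrite("pics/cr5.png",cv2.resize(p,None,fx=5.5,fy=5.5,interpolation=2))
E
```

```text
(no output)
```

View pics/cr5.png

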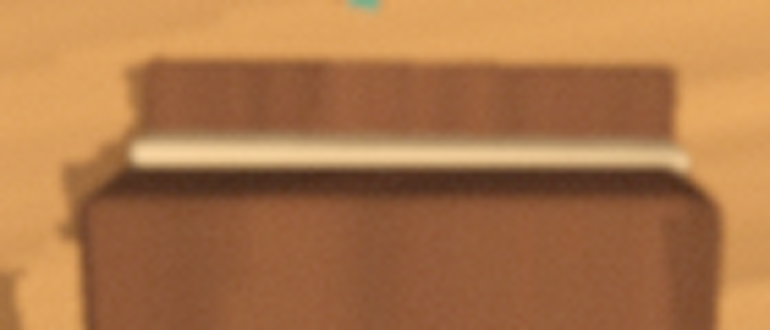

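```bash
python3 - <<'E'
from h import *
import pickle
m=pickle.load(open("pics/rest2.pkl","rb"))[0]
def g(c,f,o): return np.array(c)/f-(0.5-0.5/f)+np.array(o)
S=lambda c:g(c,5.5,(210,130))
for c,z,o in(([(145,62),(675,68)],6,56),([(130,138),(689,150)],24,44),):
    P=ray(m,S(c),z)[:,:2];d=P[1]-P[0];L=np.hypot(*d);d/=L
    print(L,np.degrees(np.arctan2(d[1],d[0]))+90,P.mean(0)+o*np.array([d[1],-d[0]]))
# caul front top edge, z=TCP-5.1+24 
P=ray(m,S([(85,200),(718,205)]),143-5.1+24)[:,:2];d=P[1]-P[0];L=np.hypot(*d);d/=L
print("caul",L,np.degrees(np.arctan2(d[1],d[0]))+90,P.mean(0)+55*np.array([d[1],-d[0]]))
E
```

```text
88.98989280052976 170.31764880871066 [659.75150253 173.19826791]
89.26789008246797 169.73264144708497 [658.708857  172.9284973]
caul 51.972612954889385 170.501525136351 [657.48353545 172.43395093]
```

```bash
python3 -m creep '{"xyz":[[-0.008,0.002,0.15],[-0.008,0.002,0.4],[-0.008,0.002,0.58],[-0.008,0.002,0.66],[-0.008,0.002,0.68],[-0.008,0.002,0.68]],"delta_rot":[[0,0,0.001],[0,0,0.001],[0,0,0.001],[0,0,0.001],[0,0,0.001],[0,0,0.001]]}';  python3 -c "
from h import *
plan([658.8,173.3,31],170.5)"
```

```text
time: 28.2
position: [658.8, 174.2, 41.7]
tool_rot: [3.141, 0.001, 2.978]
contact_force: [-0.4, 0.4, -0.7]
width: 53.8
pos [658.8 174.2  41.7] [1.7998e+02 5.0000e-02 1.7062e+02] | calls 1 frac per call [-0.001 -0.006  0.071] rot [0.0001 0.0001 0.0003] rows>= 0.2
```

```bash
python3 -m creep '{"xyz":[[0,-0.006,0.03],[0,-0.006,0.06],[0,-0.006,0.07],[0,-0.006,0.07]],"delta_rot":[[0,0,0],[0,0,0],[0,0,0],[0,0,0]]}'; python3 -m creep '{"xyz":[[0,0,0.004],[0,0,0.008],[0,0,0.01],[0,0,0.01]],"delta_rot":[[0,0,0],[0,0,0],[0,0,0],[0,0,0]]}'; python3 -m creep '{"xyz":[[0,0,0.002],[0,0,0.004],[0,0,0.004]],"delta_rot":[[0,0,0],[0,0,0],[0,0,0]]}'
```

```text
time: 28.7
position: [658.1, 173.4, 30.6]
tool_rot: [-3.142, -0.0, 2.978]
contact_force: [1.2, -0.2, -0.8]
width: 53.9
time: 29.2
position: [658.1, 173.4, 29.2]
tool_rot: [3.142, 0.0, 2.978]
contact_force: [-0.0, 0.1, -0.3]
width: 53.7
time: 29.58
position: [658.2, 173.4, 29.1]
tool_rot: [3.142, 0.0, 2.978]
contact_force: [-2.0, -0.4, 4.7]
width: 53.8
```

Contact (4.7 N). Releasing.

```bash
python3 -m creep '{"xyz":[[0,0,0],[0,0,0],[0,0,0],[0,0,0],[0,0,0]],"delta_rot":[[0,0,0],[0,0,0],[0,0,0],[0,0,0],[0,0,0]]}' 1;  python3 -m creep '{"xyz":[[0,0,-0.15],[0,0,-0.45],[0,0,-0.9],[0,0,-1],[0,0,-1]],"delta_rot":[[0,0,0],[0,0,0],[0,0,0],[0,0,0],[0,0,0]]}'; python3 look.py rest3;python3 -c "
from h import *
plan([621.9,-183.6,150],172.2)"
```

```text
time: 30.2
position: [658.1, 173.4, 28.5]
tool_rot: [-3.142, -0.0, 2.978]
contact_force: [-0.2, -0.6, -0.0]
width: 87.8
time: 30.82
position: [659.2, 173.7, 181.3]
tool_rot: [3.14, 0.004, 2.978]
contact_force: [0.1, 0.2, -0.7]
width: 87.8
pos [657.9 173.3 179. ] [1.7999e+02 3.0000e-02 1.7064e+02] | calls 3 frac per call [-0.05  -0.796  0.064] rot [ 0.      0.0001 -0.0043] rows>= 5.8
```

View pics/rest3.png

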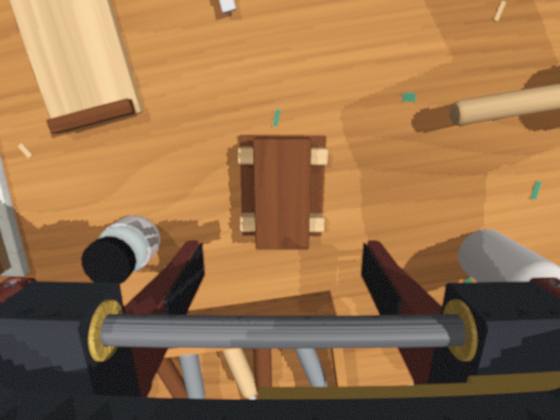

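The caul bridges both bearers, showing about 15 px of bearer on each side. Back for the blank.

```bash
python3 -m creep '{"xyz":[[-0.01,-0.25,0],[-0.03,-0.5,0],[-0.05,-0.796,0]],"delta_rot":[[0,0,0],[0,0,0],[0,0,0]]}';python3 -m creep '{"xyz":[[-0.01,-0.35,0],[-0.03,-0.6,0],[-0.05,-0.796,0]],"delta_rot":[[0,0,0],[0,0,0],[0,0,0]]}';python3 -m creep '{"xyz":[[-0.01,-0.3,0.05],[-0.03,-0.55,0.1],[-0.05,-0.796,0.18],[-0.05,-0.796,0.18],[-0.05,-0.796,0.18],[-0.05,-0.796,0.18]],"delta_rot":[[0,0,0],[0,0,-0.004],[0,0,-0.004],[0,0,-0.004],[0,0,-0.004],[0,0,-0.004]]}';python3 look.py st5; python3 -c "
from h import *
plan([621.9,-183.6,40],172.2)"
python3 - <<'E'
from h import *
p=cv2.imread("pics/st5.png")[100:320,190:370];cv2.imwrite("pics/cr6.png",cv2.resize(p,None,fx=2.7,fy=2.7,interpolation=2))
E
```

```text
time: 31.25
position: [644.4, 53.6, 175.8]
tool_rot: [-3.141, -0.004, 2.979]
contact_force: [-0.4, -0.7, 1.4]
width: 87.7
time: 31.62
position: [632.1, -66.2, 175.8]
tool_rot: [-3.141, -0.005, 2.977]
contact_force: [-0.6, 0.5, 0.8]
width: 88.0
time: 32.38
position: [622.1, -182.5, 151.3]
tool_rot: [3.141, -0.001, 3.004]
contact_force: [-0.0, 0.7, 0.1]
width: 87.6
pos [ 622.2 -182.5  151.5] [ 1.7999e+02 -1.0000e-02  1.7215e+02] | calls 1 frac per call [ 0.001 -0.008  0.744] rot [ 0.     -0.     -0.0001] rows>= 1.8
```

View pics/cr6.png

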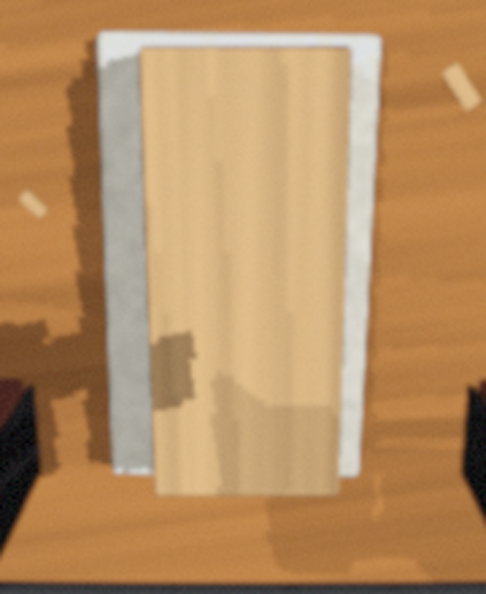

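```bash
python3 - <<'E'
from h import *
import pickle
def g(c,f,o): return np.array(c)/f-(0.5-0.5/f)+np.array(o)
m=pickle.load(open("pics/st5.pkl","rb"))[0]
S=lambda c:g(c,2.7,(190,100))
print("blank",rect(m,S([(140,47),(351,47),(340,494),(155,494)]),48,150,64))
E
python3 -m creep '{"xyz":[[0,-0.012,0.15],[0,-0.012,0.4],[0,-0.012,0.6],[0,-0.012,0.7],[0,-0.012,0.74],[0,-0.012,0.74]],"delta_rot":[[0,0,0],[0,0,0],[0,0,0],[0,0,0],[0,0,0],[0,0,0]]}';  python3 -c "
from h import *
plan([621.7,-184.2,18],172.2)"
```

```text
blank (array([ 621.6, -184. ]), np.float64(172.26), array([148.9, 148.9,  62.9,  64. ]))
time: 33.17
position: [622.3, -185.4, 41.1]
tool_rot: [-3.141, 0.001, 3.004]
contact_force: [0.1, -0.5, -0.6]
width: 87.8
pos [ 622.3 -185.4   41.1] [-1.7999e+02  4.0000e-02  1.7209e+02] | calls 1 frac per call [0.005 0.007 0.154] rot [-0.      0.0001 -0.0003] rows>= 0.4
```

```bash
python3 -m creep '{"xyz":[[0.004,0.007,0.05],[0.004,0.007,0.11],[0.004,0.007,0.15],[0.004,0.007,0.158],[0.004,0.007,0.158]],"delta_rot":[[0,0,0],[0,0,0],[0,0,0],[0,0,0],[0,0,0]]}'; python3 -m creep '{"xyz":[[0,0,0],[0,0,0],[0,0,0],[0,0,0],[0,0,0],[0,0,0]],"delta_rot":[[0,0,0],[0,0,0],[0,0,0],[0,0,0],[0,0,0],[0,0,0]]}' -1;python3 -m creep '{"xyz":[[0,0,-0.05],[0,0,-0.15],[0,0,-0.35],[0,0,-0.6],[0,0,-0.8],[0,0,-0.8],[0,0,-0.8]],"delta_rot":[[0,0,0],[0,0,0],[0,0,0],[0,0,0],[0,0,0],[0,0,0],[0,0,0]]}';python3 -c "
from h import *
plan([460.5,-8.5,130],-177.4)"
```

```text
time: 33.8
position: [621.4, -184.4, 16.8]
tool_rot: [3.142, -0.0, 3.003]
contact_force: [-0.3, 0.2, -0.4]
width: 88.3
time: 34.55
position: [621.5, -184.4, 17.1]
tool_rot: [-3.142, 0.0, 3.003]
contact_force: [-0.7, 0.5, 3.5]
width: 64.0
time: 35.42
position: [620.7, -184.1, 136.2]
tool_rot: [3.141, -0.001, 3.003]
contact_force: [-0.6, -0.1, -2.3]
width: 63.7
pos [ 620.7 -184.1  136.2] [ 1.7999e+02 -6.0000e-02  1.7207e+02] | calls 2 frac per call [0.61  0.506 0.021] rot [ 0.     -0.0002 -0.0293] rows>= 3.8
```

```bash
python3 -m creep '{"xyz":[[0.1,0.08,0],[0.27,0.22,0],[0.45,0.37,0],[0.61,0.506,0]],"delta_rot":[[0,0,0],[0,0,0],[0,0,0],[0,0,0]]}';python3 -m creep '{"xyz":[[0.15,0.13,0],[0.32,0.27,0],[0.47,0.39,0],[0.58,0.48,0],[0.61,0.506,0],[0.61,0.506,0],[0.61,0.506,0]],"delta_rot":[[0,0,-0.006],[0,0,-0.012],[0,0,-0.02],[0,0,-0.029],[0,0,-0.029],[0,0,-0.029],[0,0,-0.029]]}';python3 look.py bd2; python3 look.py bd2t top; python3 -c "
from h import *
plan([460.5,-8.5,50],-177.4)"
```

```text
time: 35.92
position: [539.0, -95.5, 135.0]
tool_rot: [3.141, -0.004, 3.003]
contact_force: [0.5, 0.9, -2.8]
width: 64.0
time: 36.8
position: [461.9, -9.2, 136.9]
tool_rot: [-3.141, 0.001, -3.099]
contact_force: [1.3, -0.1, -1.7]
width: 63.9
pos [461.7  -9.2 136.9] [-1.7999e+02  3.0000e-02 -1.7754e+02] | calls 1 frac per call [0.008 0.005 0.579] rot [-0.      0.0001 -0.0004] rows>= 1.4
```

View pics/bd2.png

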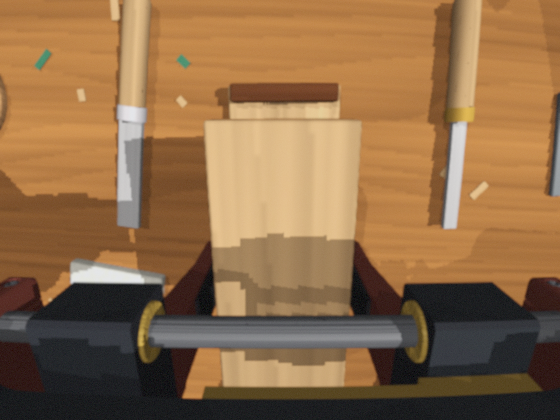

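View pics/bd2t.png

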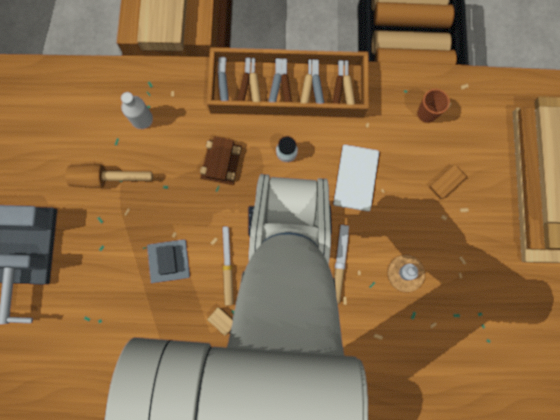

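```bash
python3 - <<'E'
from h import *
p=cv2.imread("pics/bd2.png")[70:140,190:370];cv2.imwrite("pics/cr7.png",cv2.resize(p,None,fx=4.4,fy=4.4,interpolation=2))
p=cv2.imread("pics/st1.png")[0:140,290:390];cv2.imwrite("pics/cr8.png",cv2.resize(p,None,fx=4,fy=4,interpolation=2))
p=cv2.imread("pics/mat1.png")[70:250,0:110];cv2.imwrite("pics/cr9.png",cv2.resize(p,None,fx=3.3,fy=3.3,interpolation=2))
E
```

```text
(no output)
```

View pics/cr7.png

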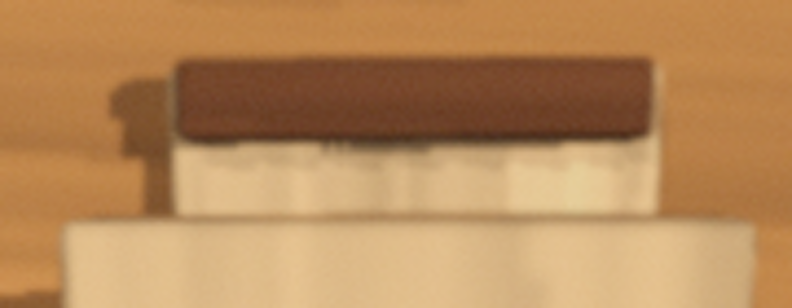

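View pics/cr8.png

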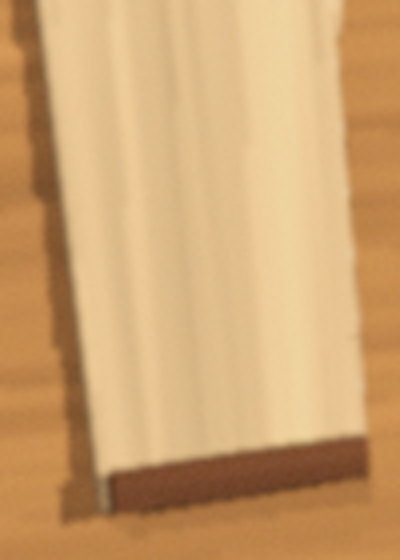

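View pics/cr9.png

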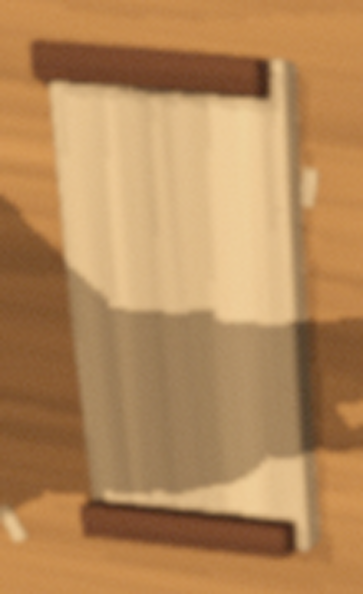

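```bash
python3 - <<'E'
from h import *
import pickle
def g(c,f,o): return np.array(c)/f-(0.5-0.5/f)+np.array(o)
def edge(m,c,z,o):
    P=ray(m,c,z)[:,:2];d=P[1]-P[0];L=np.hypot(*d);d/=L
    print(L.round(1),np.degrees(np.arctan2(d[1],d[0]))+90,(P.mean(0)+o*np.array([d[1],-d[0]])).round(1))
m=pickle.load(open("pics/bd2.pkl","rb"))[0]
S=lambda c:g(c,4.4,(190,70))
print("board from near cleat");edge(m,S([(177,58),(655,56)]),24,100);edge(m,S([(180,138),(652,136)]),24,85)
print("blank held");edge(m,S([(64,222),(754,217)]),168,75)
m=pickle.load(open("pics/mat1.pkl","rb"))[0]
print("mat1",rect(m,g([(33,41),(268,60),(292,553),(84,533)],3.3,(0,70)),24,200,86))
m=pickle.load(open("pics/st1.pkl","rb"))[0]
print("st1 far cleat");edge(m,g([(110,513),(368,476)],4,(290,0)),24,-100)
E
```

```text
board from near cleat
88.4 182.68011443094082 [460.  -8.]
88.4 182.68604119026836 [459.2  -8. ]
blank held
62.6 182.84817657997849 [462.1  -9. ]
mat1 (array([458.6,  -5.3]), np.float64(-177.52), array([197. , 195.3,  92.8,  91.8]))
st1 far cleat
89.5 182.56802350368338 [459.4  -8.9]
```

```bash
python3 -m creep '{"xyz":[[0.01,0.005,0.15],[0.01,0.005,0.4],[0.01,0.005,0.58],[0.01,0.005,0.67],[0.01,0.005,0.7],[0.01,0.005,0.7]],"delta_rot":[[0,0,0],[0,0,0],[0,0,0],[0,0,0],[0,0,0],[0,0,0]]}';  python3 -c "
from h import *
plan([459.9,-8.4,20],-177.5)"; python3 look.py bd3
```

```text
time: 37.65
position: [460.0, -8.2, 32.2]
tool_rot: [-3.142, 0.001, -3.098]
contact_force: [0.7, 0.4, -1.5]
width: 63.9
pos [460.   -8.2  32.2] [-1.800e+02  3.000e-02 -1.775e+02] | calls 1 frac per call [ 0.001 -0.001  0.081] rot [-0.      0.0001  0.    ] rows>= 0.2
```

View pics/bd3.png

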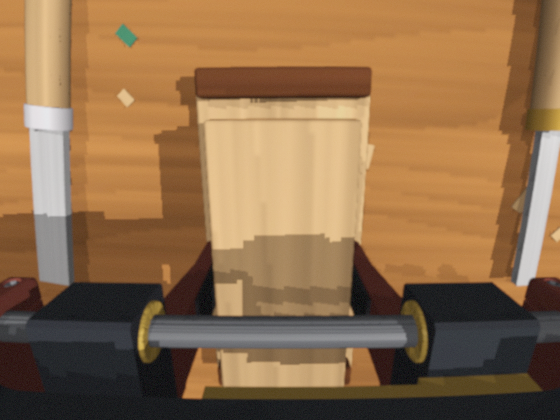

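The blank's front edge (206–360, row 120) is centred and parallel to the cleat (195–370, row 95). Lowering.

```bash
python3 -m creep '{"xyz":[[0,0,0.03],[0,0,0.06],[0,0,0.08],[0,0,0.088],[0,0,0.088]],"delta_rot":[[0,0,0],[0,0,0],[0,0,0],[0,0,0],[0,0,0]]}'; python3 -m creep '{"xyz":[[0,0,0.004],[0,0,0.008],[0,0,0.008]],"delta_rot":[[0,0,0],[0,0,0],[0,0,0]]}'; python3 -m creep '{"xyz":[[0,0,0.003],[0,0,0.005],[0,0,0.005]],"delta_rot":[[0,0,0],[0,0,0],[0,0,0]]}'
```

```text
time: 38.33
position: [459.4, -8.1, 18.5]
tool_rot: [3.142, -0.0, -3.098]
contact_force: [0.5, -0.1, -2.3]
width: 63.6
time: 38.7
position: [459.5, -8.1, 17.5]
tool_rot: [-3.142, 0.0, -3.098]
contact_force: [-1.1, -0.1, -2.5]
width: 63.7
time: 39.08
position: [459.6, -8.1, 17.0]
tool_rot: [3.142, 0.0, -3.098]
contact_force: [-1.8, -0.6, 4.9]
width: 63.7
```

```bash
python3 -m creep '{"xyz":[[0,0,0],[0,0,0],[0,0,0],[0,0,0]],"delta_rot":[[0,0,0],[0,0,0],[0,0,0],[0,0,0]]}' 1;  python3 -m creep '{"xyz":[[0,0,-0.15],[0,0,-0.45],[0,0,-0.9],[0,0,-1],[0,0,-1]],"delta_rot":[[0,0,0],[0,0,0],[0,0,0],[0,0,0],[0,0,0]]}'; python3 look.py bd4; python3 -m creep '{"xyz":[[0,0,-0.4],[0,0,-0.8],[0,0,-1],[0,0,-1]],"delta_rot":[[0,0,0],[0,0,0],[0,0,0],[0,0,0]]}';python3 -m creep '{"xyz":[[0,-0.4,0],[0,-0.8,0],[0,-1,0],[0,-1,0]],"delta_rot":[[0,0,0],[0,0,0],[0,0,0],[0,0,0]]}';python3 -m creep '{"xyz":[[0,-0.4,0],[0,-0.8,0],[0,-1,0],[0,-1,0],[0,-1,0]],"delta_rot":[[0,0,0],[0,0,0],[0,0,0],[0,0,0],[0,0,0]]}';python3 look.py fint top; python3 look.py fins scene
```

```text
time: 39.58
position: [459.5, -8.1, 16.7]
tool_rot: [3.142, 0.0, -3.098]
contact_force: [-0.9, 0.1, 0.2]
width: 87.9
time: 40.2
position: [460.6, -8.1, 168.2]
tool_rot: [-3.141, 0.004, -3.098]
contact_force: [0.1, -0.6, -0.5]
width: 87.7
time: 40.75
position: [460.3, -8.1, 317.1]
tool_rot: [-3.141, 0.002, -3.098]
contact_force: [0.8, -0.1, -0.2]
width: 87.6
time: 41.25
position: [465.0, -159.1, 313.6]
tool_rot: [3.14, -0.005, -3.101]
contact_force: [-0.6, 0.2, 0.1]
width: 87.9
time: 41.88
position: [472.4, -305.9, 315.3]
tool_rot: [3.14, -0.002, -3.097]
contact_force: [-0.1, -0.1, -0.1]
width: 87.8
```

View pics/bd4.png

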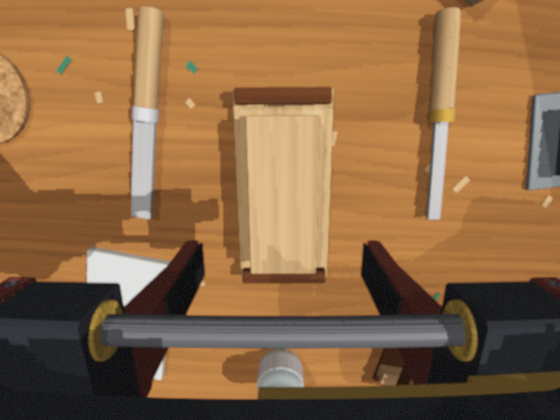

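View pics/fint.png

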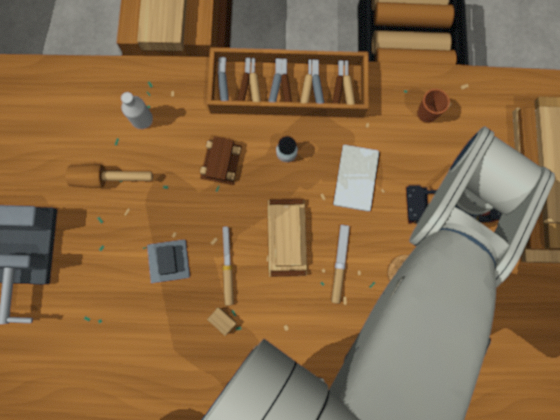

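View pics/fins.png

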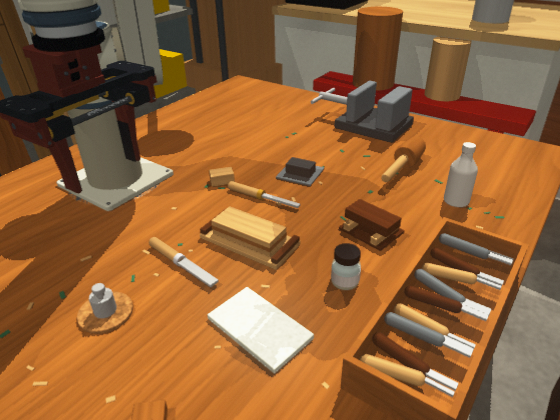

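```bash
python3 - <<'E'
from h import *
import pickle
M=lambda n:pickle.load(open(f"pics/{n}.pkl","rb"))[0]
print("blank",rect(M("bd4"),[(246.5,115),(322,115),(319,273.5),(249,273.5)],48,150,64))
print("block",rect(M("mat3"),[(258,157.5),(305,156.5),(305,229),(260,229)],34,70,44))
print("caul",rect(M("rest3"),[(254,139),(310.5,138),(309,248),(256,249)],48,110,54))
print("knob",ray(M("ck2"),[(284,207)],66))
def fd(n):
    m,d=pickle.load(open(f"pics/{n}.pkl","rb"));return cloud(m,d)
P,u,v=fd("fins")
for n,c,r in(("weight",(375,-317),15),("block",(391,297),15),("caul",(659,173),20),("blank",(460,-8),25),("jar",(687,-1),20)):
    k=np.hypot(P[:,0]-c[0],P[:,1]-c[1])<r;print(n,np.percentile(P[k,2],[50,90]).round(1))
# jar compare
a=cv2.imread("pics/top0.png")[130:170,270:305].astype(int);b=cv2.imread("pics/fint.png")[130:170,270:305].astype(int);print("jar diff",abs(a-b).mean())
E
```

```text
blank (array([459.9,  -7.1]), np.float64(-177.51), array([150.2, 150.2,  64.4,  69. ]))
block (array([391.7, 298. ]), np.float64(-169.61), array([69.5, 70.4, 42.9, 43.8]))
caul (array([658.4, 173.6]), np.float64(170.91), array([108.5, 108.3,  51.4,  53.3]))
knob [[ 376.398283   -317.68211847   66.        ]]
weight [59.4 67. ]
block [34.7 36.9]
caul [48.3 50. ]
blank [48.6 50. ]
jar [75.7 76.9]
jar diff 13.61047619047619
```

```bash
python3 - <<'E'
from h import *
import pickle
m,d=pickle.load(open("pics/fint.pkl","rb"))
for dd in(np.load("pics/top0d.npy"),d):
    P,u,v=cloud(m,dd);k=(np.hypot(P[:,0]-687,P[:,1])<60)&(P[:,2]>66);print(k.sum(),P[k].mean(0).round(2))
print(ctrl.hand_in())
E
```

```text
275 [6.891e+02 1.000e-01 7.534e+01]
278 [6.8881e+02 8.0000e-02 7.5590e+01]
the job is handed in; nothing more can be done
None
```

I took the stack apart from the top down: weight on the cork, block on the mat, caul across the two bearers, blank between the cleats. Each piece was lowered until it just touched, then let go. The job was handed in at about 42 s, with the gripper raised clear of everything.

| Piece | Distance from the middle of its place (last picture check) | Alignment with its place |
|---|---|---|
| Weight | about 1 mm | standing upright on the cork |
| Block | about 1 mm | within about 0.5° |
| Caul | about 1 mm | within about 0.6° |
| Blank | about 1 mm | within about 0.2° |

- **Heights:** the tops of the block, caul and blank are at the heights expected for pieces lying flat, and the knob's height fits an upright weight.
- **Jar:** it has not moved beyond measurement noise, with its top within 0.3 mm of the start position in the depth data. A plain picture comparison around the jar did differ, which I put down to the arm's shadow having moved.
- **Contact force:** the highest force I read was about 19 N at the wrist, while setting the weight down. I backed off before letting go.
- **Disagreements:** one early oblique view placed the carving board about 3 mm off in y. I went with the other views, which agreed with each other.

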